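# Slide the dripping ice block onto the drain grating

### The job

The ice block is dripping: first lift the little bowl off the steel drain grating and set it down gently, upright, on the round cork pad, then push the ice block flat along the bench, without lifting or tipping it, until it lies wholly on the grating and square with it, long side along long side. Leave the bowl standing on the pad and do not disturb any of the other things on the bench.

Things in the scene. Friction and masses are not known exactly. Their poses are not given: they have to be found in the camera images.
- ice_block_mid (a point): Centre, half-way up, of the loose ice block: a pale clear-plastic slab, 92 mm along its x, 120 mm along its y, 40 mm tall, about 0.45 kg, with three low white ribs across its top (look only). Too wide to be gripped from above; it slides flat on the bench. It starts on one side of the bench (left or right), turned up to 0.45 rad; z is up. Pushed at mid-height on one face with two spread fingertips (about 50 mm apart) it turns flush with them and then moves straight
- grating: Flush steel drain grating let into the bench, 124 mm along its x, 152 mm along its y, with bars running along x; only about 1 mm high and no obstacle at all (things slide freely over its edge). Origin at its centre on the bench surface. It lies on the other side of the bench from the ice block, turned up to 0.2 rad. The block belongs with its 120 mm side along the 152 mm side
- bowl_mid (a point): Centre, half-way up, of the loose white ceramic pinch bowl that stands on the grating: round, 64 mm across the rim, 60 mm at 16 mm up, 48 mm at the foot, 42 mm tall, wall 5 mm, 0.12 kg; can be gripped across its outside from above
- pad_top (a point): Centre of the top face of the fixed round cork pad, 96 mm across, 8 mm thick, near the middle of the bench on the robot's side. The bowl's centre stands 21 mm above this point when it is on the pad
- jar: Bystander in the back row: glass jar with steel lid, 74 mm across, 105 mm tall; origin under its centre. The jar, cup and tin stand in three places along the back in any order; the clear way for the block passes between the pad and this row
- cup: Bystander in the back row: white ceramic cup, no handle, 76 mm across the rim, 90 mm tall; origin under its centre
- tin: Bystander in the back row: plain steel tin, 72 mm across, 90 mm tall; origin under its centre
- tumbler: Bystander near the robot beside the pad: green glass tumbler, 56 mm across, 75 mm tall; origin under its centre. May change places with the shaker
- shaker: Bystander near the robot beside the pad: steel shaker, 48 mm across, 76 mm tall; origin under its centre
- mill: Bystander far out to one side, left or right: dark wooden mill, 56 mm across, 118 mm tall; origin under its centre. May change places with the bottle
- bottle: Bystander far out to one side, left or right: clear plastic bottle, 58 mm across, 150 mm tall; origin under its centre
There are look-alikes about, which are no part of the job. Several things look just like the part that bears ice_block_mid: the one meant starts farthest from the robot's base.

How it is judged:
On the way, in this order (a step that is already met when the one before it is completed fails the run):
1. the bowl stands upright on the cork pad, let go (horizontal distance between bowl_mid and pad_top below 0.024 m and z of bowl_mid in the frame of pad_top between 0.017 and 0.026 m and angle between bowl_mid's own z axis and vertical below 0.12 rad and contact force between bowl and the fingers below 0.2 N and linear speed of bowl below 0.01 m/s), for 0.2 s.
2. the ice block lies on the grating, square with it (x of ice_block_mid in the frame of grating between -0.016 and 0.016 m and y of ice_block_mid in the frame of grating between -0.016 and 0.016 m and angle between the x axis of ice_block_mid and the x axis of grating, either way round below 0.14 rad and height (world z) of ice_block_mid below 0.026 m and angle between ice_block_mid's own z axis and vertical below 0.06 rad), for 0.2 s.
At the end, for the whole second after the job is handed in: The ice block lies flat on the bench with its centre within 16 mm of the grating's centre along each of the grating's axes and square with it within 8 degrees; the bowl stands upright with its foot wholly on the cork pad (centre within 24 mm); both at rest (all of step 2 and horizontal distance between bowl_mid and pad_top below 0.024 m and z of bowl_mid in the frame of pad_top between 0.017 and 0.026 m and angle between bowl_mid's own z axis and vertical below 0.12 rad and linear speed of each of ice_block, bowl below 0.01 m/s); the robot touches nothing.
It fails at once if the bowl is dropped (moves faster than 0.6 m/s while the fingers do not hold it) (contact force between bowl and the fingers below 0.1 N and linear speed of bowl above 0.6 m/s).
It fails at once if the ice block is lifted more than 12 mm or tipped more than 14 degrees (height (world z) of ice_block_mid above 0.032 m or angle between ice_block_mid's own z axis and vertical above 0.25 rad).
It fails at once if one of the back row (jar, cup, tin) is disturbed: shifted more than 20 mm or tipped more than 17 degrees (distance of any of jar, cup, tin from where it was at the start of the episode above 0.02 m or angle between any of jar, cup, tin's own z axis and vertical above 0.3 rad).
It fails at once if one of the things near the robot (tumbler, shaker) is disturbed: shifted more than 20 mm or tipped more than 17 degrees (distance of any of tumbler, shaker from where it was at the start of the episode above 0.02 m or angle between any of tumbler, shaker's own z axis and vertical above 0.3 rad).
It fails at once if one of the things far out at the sides (mill, bottle) is disturbed: shifted more than 20 mm or tipped more than 17 degrees (distance of any of mill, bottle from where it was at the start of the episode above 0.02 m or angle between any of mill, bottle's own z axis and vertical above 0.3 rad).
It also fails if it takes over 72 s, if anything falls off the work surface, if the arm or the gripper's body presses on something with over 40 N, if the wrist force passes 120 N, or if a joint passes its speed limit or range.

### The arm

A 7-joint arm with a two-finger parallel gripper is mounted at the origin on the work surface. World frame = base frame: x ahead of the robot, y to its left, z up, the work surface at z = 0. Lengths are in m, angles in rad, forces in N, time in s.
With the tool pointing down it reaches from about 0.425 to 0.975 m from the base axis. Payload 16.7 kg.
Tool frame: the origin (TCP) lies midway between the tips of the shut fingers; the grasp point (between the pads) lies 19 mm behind it; z points along the fingers, y is the direction in which the jaws open and shut (so a half turn about z gives the same grasp; the last joint's range is limited). The gripper opens to 85 mm and grips with 20 to 120 N. Pads are 22 mm wide; open, the fingers measure 114 mm over their backs; the gripper's body (76 mm by 85 mm) begins 54 mm behind the grasp point. The pads swing forward as they close: fully open they stand 13 mm farther back than shut.
Start: joints at [-1.458, 0.426, 0.074, 1.606, -0.034, 1.111, -0.067], TCP at [0.175, 0.652, 0.231] pointing down, gripper open.
Joint ranges: [-2.85, 2.85], [-0.5, 2.14], [-1.23, 1.37], [0.21, 2.46], [-1.02, 4.16], [0.16, 2.05], [-2.73, 2.73]. Speed limits (rad/s): [1.89, 1.89, 2.39, 2.39, 3.01, 3.01, 3.01].

### API

Orientations are given as a 3x3 rotation matrix whose columns are the frame's x, y, z axes.
In Python, from rig import arm gives the robot as it stands.
- The arm moves only by the shell command python3 -m inch 'ROWS' [FORCE]. ROWS is JSON, a list of rows, each a list of 7 numbers: the gripper command: -1 is fully open, 1 is shut, values between are in proportion, then the shift along the tool's x, y, z in m, then the turn, a rotation vector about the tool's x, y, z in rad. In form: [[jaw, x, y, z, ax, ay, az], ...]. A call has 1 to 12 rows; each row is the pose to reach, as a shift and turn from the pose commanded when the call began, along the tool's axes at that moment; what a row does not reach only later rows make up. A row lasts 1/10 s, in which the tool goes at most 50 mm and 8.59 degrees, less where a joint would pass 70% of its speed; a pose out of reach is approached as far as the arm can. A call with a gripper value outside its range is refused whole. The fingers move at their own pace and stop on an object; FORCE is the grip in N (left out, the last holds). Time passes only in rows, so rows that repeat a pose let the fingers close. It gives the time, the measured TCP pose, the force and the opening at its end, in the units of the state.
- arm.read_state(): the state, without advancing time (a new reading comes with each control period).
- arm.read_camera(name): name is "scene" or "top" or "wrist"; returns a dict with "frame" (480x640x3 uint8, red, green, blue), "vfov" (degrees; the focal length in pixels is half the picture's height over the tangent of half this angle, whatever the lens; pixels are square), "cx", "cy" (the principal point, pixels), "dist_coeffs" ([k1, k2, p1, p2, k3] as OpenCV has them; the pictures are not rectified), "R" (3x3) and "t" (3): a world point X has camera coordinates R X + t; the wrist camera has in their place "tool_from_camera" (4x4, takes a point from camera to tool coordinates, whose origin is the TCP and whose axes are the flange's). Camera axes: x right, y down, z forward; pixel columns grow to the right and rows downward; lengths in m; the calibration is good to about 2 mm. A picture is of the moment at which its call begins: read the wrist's pose just before it. There is no depth.
- arm.sign_off(): hands the job in, once; it reports no verdict.
The state is a dict: "t": time; "q": joint angles; "joint_vel": joint speeds; "tau": joint torques, N m; "tcp_pos": TCP position; "tcp_rot": TCP orientation; "force": force on the tool from outside, world axes, zero at the start; "wrist_torque": the same for the moment, N m; "gripper_width": opening from 0.0 (shut) to 1.0 (fully open).
Only numpy, scipy, OpenCV 4.12 (cv2) and the standard library are available. Lean on these libraries where they do the work, as an engineer would, in place of code of your own. Each camera call takes 0.05 s, during which the arm holds its last target.

## Working session

There is one attempt and no reset: what is moved stays moved. The work goes in short steps, Python scripts to look and compute and a shell command to move; the robot and the scene stay as the last step left them, time stands still between calls to the robot, and variables do not carry over. Pictures are saved under pics/ and viewed, and the job is handed in when it is done.

```bash
ls; mkdir -p pics; cat > h.py <<'E'
import numpy as np, cv2
from rig import arm
def grab(n,save=None):
    st=arm.read_state(); c=arm.read_camera(n)
    if save: cv2.imwrite('pics/'+save,c['frame'][:,:,::-1])
    c['st']=st
    return c
def K(c):
    f=240/np.tan(np.radians(c['vfov'])/2)
    return np.array([[f,0,c['cx']],[0,f,c['cy']],[0,0,1.]])
def ext(c):
    if 'R' in c: return np.array(c['R']),np.array(c['t'])
    T=np.eye(4);T[:3,:3]=c['st']['tcp_rot'];T[:3,3]=c['st']['tcp_pos']
    W=np.linalg.inv(T@np.array(c['tool_from_camera'])); return W[:3,:3],W[:3,3]
def ray(c,px,z):
    px=np.array(px,float).reshape(-1,1,2)
    u=cv2.undistortPoints(px,K(c),np.array(c['dist_coeffs'],float)).reshape(-1,2)
    R,t=ext(c); o=-R.T@t
    d=np.c_[u,np.ones(len(u))]@R
    return o+d*((z-o[2])/d[:,2])[:,None]
def proj(c,X):
    R,t=ext(c); return cv2.projectPoints(np.array(X,float).reshape(-1,3),cv2.Rodrigues(R)[0],t,K(c),np.array(c['dist_coeffs'],float))[0].reshape(-1,2)
E
python3 - <<'E'
from h import *
for n in('scene','top','wrist'):
    c=grab(n,n+'0.png')
    R,t=ext(c);print(n,c['vfov'],c['cx'],c['cy'],c['dist_coeffs'],(-R.T@t).round(3))
s=arm.read_state();print(s)
E
```

```text
pics
scene 52.19782494425993 320.531812724269 238.6627529315158 [0.03920701 0.         0.         0.         0.        ] [0.894 0.612 0.712]
top 50.686081024383576 324.1536406305555 234.5292885240318 [-0.13528456  0.          0.          0.          0.        ] [ 0.433 -0.003  1.239]
wrist 59.91538785032324 318.04976543327825 243.064870896669 [-0.00383111  0.          0.          0.          0.        ] [0.094 0.673 0.374]
{'t': 0.15, 'q': array([-1.45848872,  0.42659567,  0.07382433,  1.6064619 , -0.03414096,
        1.11079724, -0.06705588]), 'joint_vel': array([-0.00034317, -0.00125173, -0.00022035, -0.00303924, -0.0010658 ,
        0.00117768,  0.00104228]), 'tau': array([ 6.05124078e-03, -9.50302505e+01,  3.76469716e+00, -4.63755441e+01,
        1.95513986e-02,  7.74622575e-03, -8.11714403e-05]), 'tcp_pos': array([0.17461565, 0.65169124, 0.23076477]), 'tcp_rot': array([[-9.65929621e-01,  2.58804764e-01, -2.45434907e-04],
       [ 2.58804880e-01,  9.65929129e-01, -9.75103279e-04],
       [-1.52886481e-05, -1.00540089e-03, -9.99999494e-01]]), 'force': array([-0.05663989, -0.23299371, -0.39888568]), 'wrist_torque': array([-0.00317557,  0.09971782,  0.02070225]), 'gripper_width': 0.9992449929409463}
```

View pics/top0.png

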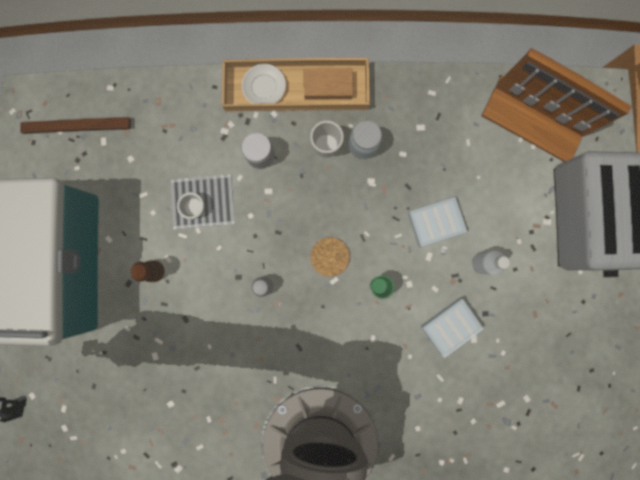

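View pics/scene0.png

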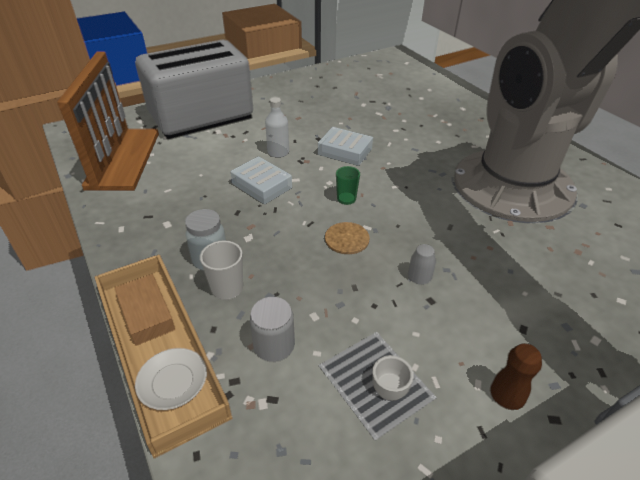

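Candidates for the ice block: top view A (438,221), B (453,327). A is farther from the base (about 320,430), so A fits. I'll confirm it in an enlarged crop.

```bash
python3 - <<'E'
from h import *
a=cv2.imread('pics/top0.png'); 
cv2.imwrite('pics/cropA.png',cv2.resize(a[190:250,400:480],None,fx=10,fy=10,interpolation=cv2.INTER_CUBIC))
cv2.imwrite('pics/cropG.png',cv2.resize(a[165:240,160:250],None,fx=8,fy=8,interpolation=cv2.INTER_CUBIC))
E
```

```text
(no output)
```

View pics/cropA.png

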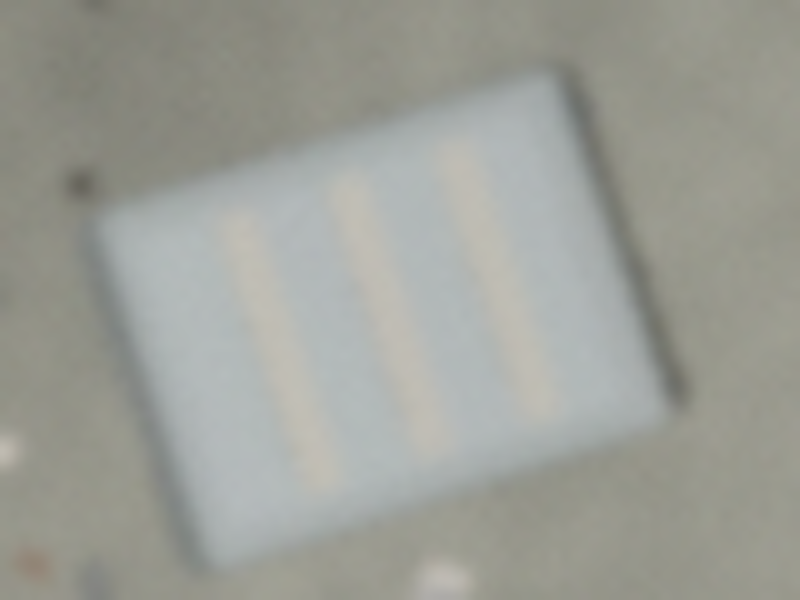

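View pics/cropG.png

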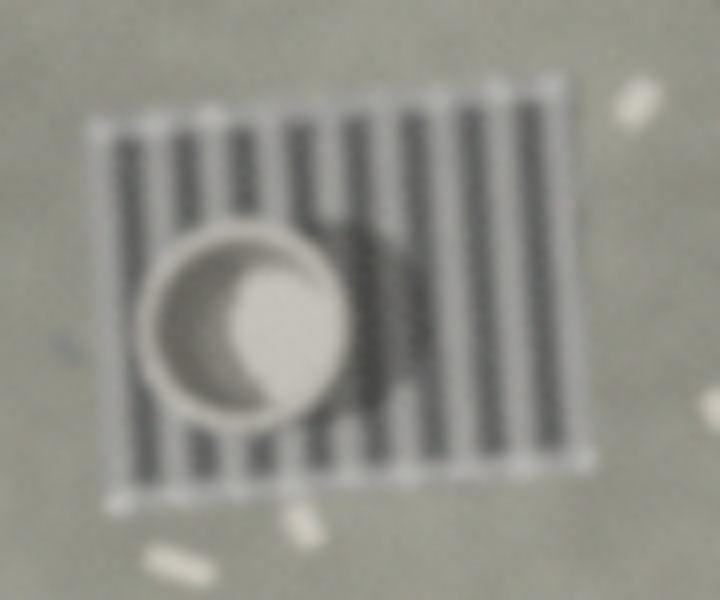

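Crop A shows the pale slab with three white ribs, so it is the block meant. The grating crop shows the bowl standing on the grating. Next I'll turn these pixels into positions in both views.

```bash
cat > m.py <<'E'
from h import *
def pr(n,c,px,z):
    P=ray(c,px,z); print(n,P[:,:2].round(4).tolist())
    if len(P)==4:
        C=P[:,:2].mean(0);print('  c',C.round(4),'sides',[np.linalg.norm(P[i]-P[(i+1)%4]).round(4) for i in range(4)])
        for i in range(4):
            d=P[(i+1)%4]-P[i];print('  ang',np.degrees(np.arctan2(d[1],d[0])).round(1))
    return P
E
python3 - <<'E'
from m import *
c=grab('top')
up=lambda p,o,k:[( (x+.5)/k-.5+o[0],(y+.5)/k-.5+o[1]) for x,y in p]
B=pr('block',c,up([(95,215),(565,65),(680,405),(205,570)],(400,190),10),.04)
pr('grat',c,up([(95,125),(560,82),(590,460),(118,503)],(160,165),8),.001)
pr('bowl',c,up([(244,327),(139,327),(349,327)],(160,165),8),.042)
hsv=cv2.cvtColor(c['frame'],cv2.COLOR_RGB2HSV)
m=cv2.inRange(hsv,(8,90,60),(22,255,255)); m[:230]=0;m[285:]=0;m[:,:290]=0;m[:,370:]=0
k=max(cv2.findContours(m,0,2)[0],key=cv2.contourArea);e=cv2.fitEllipse(k);print(e);pr('pad',c,[e[0]],.008)
pr('cooler',c,[(98,190),(98,340),(60,180),(60,345)],.2)
pr('others jarlid/cup/tin',c,[(366,139)],.105);pr('cup',c,[(327,137)],.09);pr('tin',c,[(257,150)],.09)
pr('tumbler',c,[(381,286)],.075);pr('shaker',c,[(261,287)],.076);pr('mill/bottle',c,[(140,271)],.118);pr('bottle',c,[(503,263)],.15)
cv2.imwrite('pics/cw.png',c['frame'][:,:,::-1])
s=grab('scene')['frame'][:,:,::-1]
cv2.imwrite('pics/s1.png',cv2.resize(s[310:440,310:440],None,fx=4.5,fy=4.5,interpolation=2))
cv2.imwrite('pics/s2.png',cv2.resize(s[145:260,220:400],None,fx=4,fy=4,interpolation=2))
E
```

```text
block [[0.5615, -0.2202], [0.5969, -0.3358], [0.5144, -0.3615], [0.4763, -0.2447]]
  c [ 0.5373 -0.2905] sides [np.float64(0.121), np.float64(0.0864), np.float64(0.1229), np.float64(0.0887)]
  ang -73.0
  ang -162.7
  ang 108.1
  ang 16.0
grat [[0.6502, 0.3618], [0.661, 0.2155], [0.5434, 0.2059], [0.532, 0.3532]]
  c [0.5966 0.2841] sides [np.float64(0.1467), np.float64(0.118), np.float64(0.1477), np.float64(0.1185)]
  ang -85.8
  ang -175.3
  ang 94.4
  ang 4.2
bowl [[0.581, 0.3034], [0.5815, 0.3355], [0.5805, 0.2716]]
((329.6432189941406, 256.44329833984375), (37.4069709777832, 37.73979949951172), 48.61055374145508)
pad [[0.4562, -0.0295]]
cooler [[0.5978, 0.4632], [0.2824, 0.4608], [0.6216, 0.5507], [0.2703, 0.5467]]
  c [0.443  0.5053] sides [np.float64(0.3154), np.float64(0.3509), np.float64(0.3513), np.float64(0.338)]
  ang -179.6
  ang 14.8
  ang -179.3
  ang -14.3
others jarlid/cup/tin [[0.721, -0.114]]
cup [[0.7302, -0.0253]]
tin [[0.7017, 0.1366]]
tumbler [[0.3855, -0.1451]]
shaker [[0.3868, 0.13]]
mill/bottle [[0.4258, 0.398]]
bottle [[0.4337, -0.4065]]
```

View pics/s1.png

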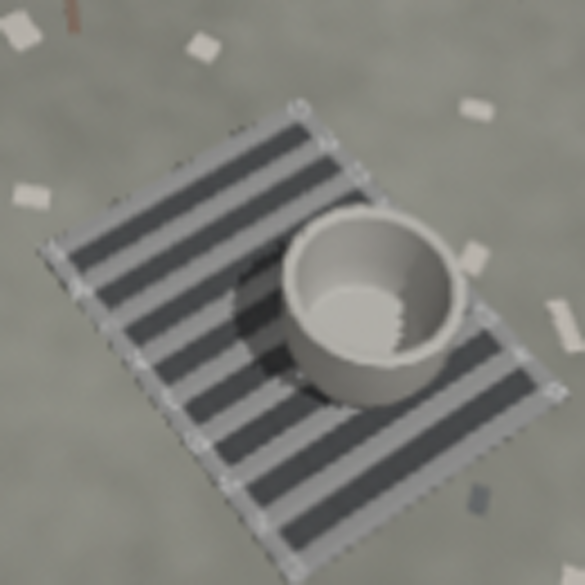

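View pics/s2.png

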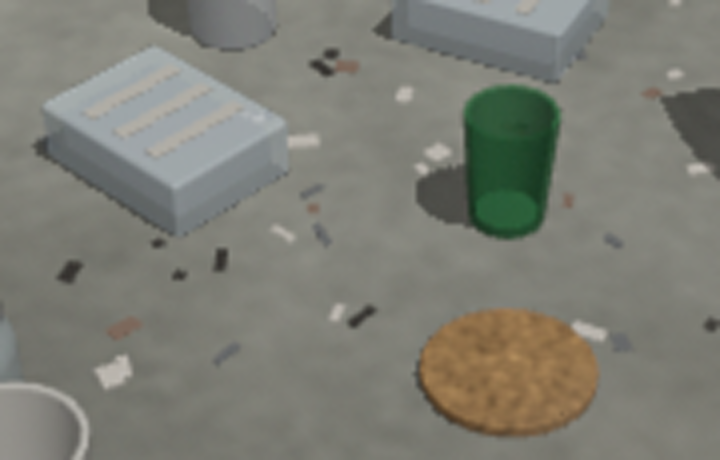

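View pics/wrist0.png

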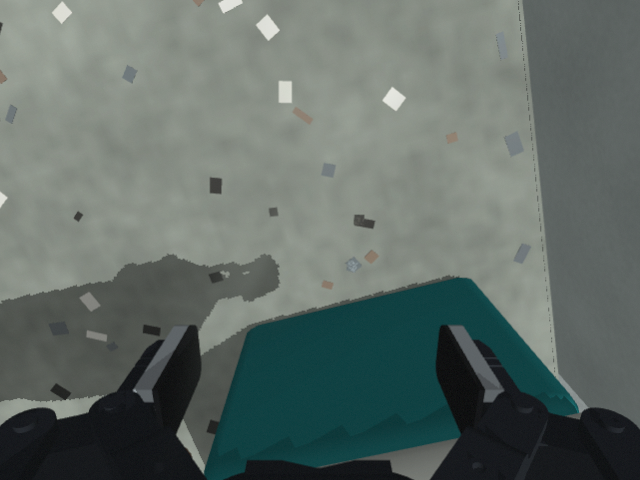

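```bash
python3 - <<'E'
from m import *
c=grab('scene')
up=lambda p,o,k:[( (x+.5)/k-.5+o[0],(y+.5)/k-.5+o[1]) for x,y in p]
pr('grat',c,up([(298,103),(43,248),(293,575),(562,392)],(310,310),4.5),.001)
pr('bowl rim',c,up([(375,285),(283,285),(466,285)],(310,310),4.5),.042)
pr('block',c,up([(153,48),(43,112),(177,188),(288,125)],(220,145),4),.04)
pr('pad',c,up([(509,368),(419,370),(599,370)],(220,145),4),.008)
s=arm.read_state();R=s['tcp_rot'];p=s['tcp_pos'];print(s['t'])
print('to world +z .1:',R.T@[0,0,.1],'to (.56,.3,.33)',R.T@(np.array([.581,.303,.33])-p))
E
```

```text
grat [[0.5418, 0.2046], [0.6619, 0.2126], [0.6511, 0.3604], [0.5312, 0.3524]]
  c [0.5965 0.2825] sides [np.float64(0.1204), np.float64(0.1482), np.float64(0.1202), np.float64(0.1482)]
  ang 3.8
  ang 94.2
  ang -176.2
  ang -85.9
bowl rim [[0.5825, 0.3045], [0.6102, 0.289], [0.555, 0.3198]]
block [[0.5139, -0.3556], [0.5989, -0.3244], [0.561, -0.2189], [0.4783, -0.243]]
  c [ 0.538  -0.2855] sides [np.float64(0.0906), np.float64(0.1121), np.float64(0.0861), np.float64(0.1182)]
  ang 20.2
  ang 109.8
  ang -163.8
  ang -72.5
pad [[0.4572, -0.0286], [0.4999, -0.0506], [0.4161, -0.0039]]
0.3
to world +z .1: [-8.92152430e-07 -4.92987197e-05 -9.99999878e-02] to (.56,.3,.33) [-0.48277024 -0.23181919 -0.09883163]
```

Both views agree to within 3 mm: grating (0.597, 0.283) at 4.2°, bowl (0.582, 0.304), pad (0.457, -0.029), block (0.538, -0.288) at about 17°. I'll rise over the teal box, then go above the bowl.

```bash
python3 -m inch '[[-1,0,0,-0.05,0,0,0],[-1,0,0,-0.1,0,0,0],[-1,0,0,-0.12,0,0,0],[-1,0,0,-0.12,0,0,0]]' 20
python3 -m inch '[[-1,-0.043,-0.02,0,0,0,0],[-1,-0.086,-0.041,0,0,0,0],[-1,-0.129,-0.062,0,0,0,0],[-1,-0.172,-0.083,0,0,0,0],[-1,-0.215,-0.104,0,0,0,0],[-1,-0.258,-0.125,0,0,0,0],[-1,-0.301,-0.146,0,0,0,0],[-1,-0.344,-0.167,0,0,0,0],[-1,-0.387,-0.188,0,0,0,0],[-1,-0.43,-0.208,0,0,0,0],[-1,-0.483,-0.232,0,0,0,0],[-1,-0.483,-0.232,0,0,0,0]]'
```

```text
t: 0.7
tcp_pos: [0.1751, 0.6531, 0.3553]
tcp_rot: [[-0.966, 0.259, 0.001], [0.259, 0.966, 0.006], [0.001, 0.006, -1.0]]
force: [0.8, -0.3, 0.2]
gripper_width: 1.002
t: 1.9
tcp_pos: [0.585, 0.2969, 0.3503]
tcp_rot: [[-0.964, 0.266, 0.001], [0.266, 0.964, -0.003], [-0.001, -0.003, -1.0]]
force: [-0.4, -0.7, -0.8]
gripper_width: 0.999
```

```bash
python3 -m inch '[[-1,0,0,0.05,0,0,0],[-1,0,0,0.1,0,0,0],[-1,0,0,0.15,0,0,0],[-1,0,0,0.15,0,0,0],[-1,0,0,0.15,0,0,0]]'
python3 - <<'E'
from m import *
c=grab('wrist','w1.png')
print(proj(c,[[.5817,.304,.042]]),c['st']['tcp_pos'])
E
```

```text
t: 2.4
tcp_pos: [0.5811, 0.3028, 0.2017]
tcp_rot: [[-0.966, 0.259, -0.001], [0.259, 0.966, -0.001], [0.001, -0.001, -1.0]]
force: [0.5, 1.3, 1.3]
gripper_width: 1.0
[[320.06237672 217.91931702]] [0.58107916 0.30283223 0.20168898]
```

View pics/w1.png

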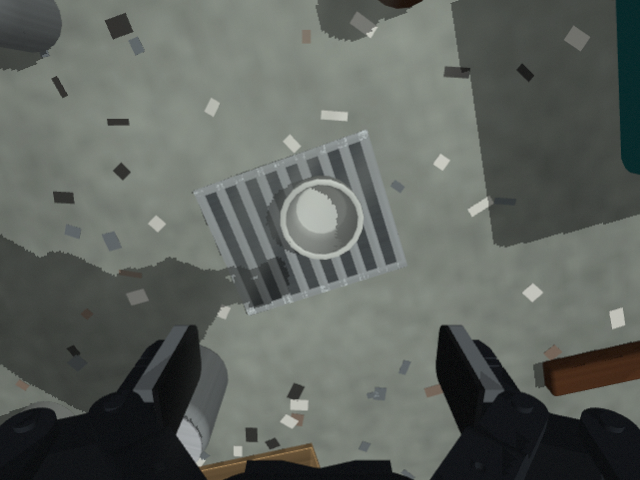

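The wrist picture shows the bowl rim centred at (321,219), against a prediction of (320,218). Agreed, so I descend and grip.

```bash
python3 - <<'E'
from m import *
c=grab('wrist')
pr('grat',c,[(366,131),(194,192),(249,313),(405,263)],.001)
E
python3 -m inch '[[-1,0,0.001,0.04,0,0,0],[-1,0,0.001,0.08,0,0,0],[-1,0,0.001,0.12,0,0,0],[-1,0,0.001,0.145,0,0,0],[-1,0,0.001,0.165,0,0,0],[-1,0,0.001,0.18,0,0,0],[-1,0,0.001,0.19,0,0,0],[-1,0,0.001,0.193,0,0,0],[-1,0,0.001,0.193,0,0,0],[-1,0,0.001,0.193,0,0,0]]'
python3 -m inch '[[0.3,0,0,0,0,0,0],[0.3,0,0,0,0,0,0],[0.6,0,0,0,0,0,0],[0.6,0,0,0,0,0,0],[0.6,0,0,0,0,0,0],[0.6,0,0,0,0,0,0],[0.6,0,0,0,0,0,0],[0.6,0,0,0,0,0,0]]' 25
```

```text
grat [[0.5342, 0.3562], [0.5452, 0.2051], [0.6661, 0.2143], [0.6545, 0.3644]]
  c [0.6   0.285] sides [np.float64(0.1514), np.float64(0.1212), np.float64(0.1505), np.float64(0.1206)]
  ang -85.8
  ang 4.3
  ang 94.4
  ang -176.1
t: 3.5
tcp_pos: [0.582, 0.3041, 0.0093]
tcp_rot: [[-0.966, 0.259, 0.001], [0.259, 0.966, 0.001], [-0.001, 0.001, -1.0]]
force: [-0.1, 0.6, 0.9]
gripper_width: 0.998
t: 4.3
tcp_pos: [0.5818, 0.3041, 0.0093]
tcp_rot: [[-0.966, 0.259, 0.001], [0.259, 0.966, 0.001], [-0.001, 0.001, -1.0]]
force: [-2.5, -0.7, 10.1]
gripper_width: 0.731
```

```bash
python3 -m inch '[[0.6,0,0,-0.01,0,0,0],[0.6,0,0,-0.025,0,0,0],[0.6,0,0,-0.05,0,0,0],[0.6,0,0,-0.08,0,0,0],[0.6,0,0,-0.11,0,0,0],[0.6,0,0,-0.13,0,0,0],[0.6,0,0,-0.13,0,0,0]]'
python3 - <<'E'
from m import *
c=grab('wrist','w2.png');s=c['st'];print(s['gripper_width'],s['force'],s['tcp_pos'])
print(s['tcp_rot'].T@(np.array([.457,-.029,s['tcp_pos'][2]])-s['tcp_pos']))
E
```

```text
t: 5.0
tcp_pos: [0.583, 0.3045, 0.1427]
tcp_rot: [[-0.966, 0.259, 0.005], [0.259, 0.966, 0.003], [-0.004, 0.004, -1.0]]
force: [-0.4, -0.0, -1.8]
gripper_width: 0.725
0.7249085325230158 [-0.42012108 -0.03099781 -1.80448267] [0.58304305 0.30449626 0.14271361]
[ 0.03527915 -0.35476647 -0.00165361]
```

View pics/w2.png

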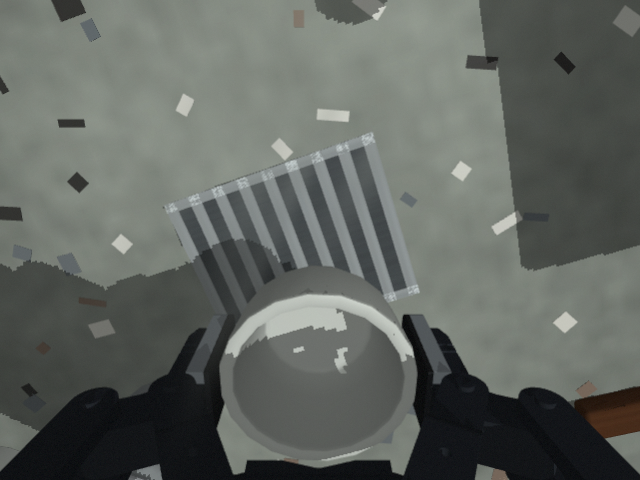

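The bowl is held level between the pads (rim centre about (317,375)). I carry it over the pad.

```bash
python3 -m inch '[[0.6,0.003,-0.02,0,0,0,0],[0.6,0.006,-0.055,0,0,0,0],[0.6,0.009,-0.09,0,0,0,0],[0.6,0.013,-0.13,0,0,0,0],[0.6,0.017,-0.17,0,0,0,0],[0.6,0.021,-0.21,0,0,0,0],[0.6,0.025,-0.25,0,0,0,0],[0.6,0.029,-0.29,0,0,0,0],[0.6,0.032,-0.325,0,0,0,0],[0.6,0.035,-0.355,0,0,0,0],[0.6,0.035,-0.355,0,0,0,0],[0.6,0.035,-0.355,0,0,0,0]]'
python3 - <<'E'
from m import *
c=grab('wrist','w3.png');s=c['st'];print(s['gripper_width'],s['force'],s['tcp_pos'])
d=grab('scene','s3.png')
d=grab('top')['frame'][:,:,::-1];cv2.imwrite('pics/t3.png',d)
print(s['tcp_rot'].T@(np.array([.457,-.029,.0173])-s['tcp_pos']))
E
```

```text
t: 6.25
tcp_pos: [0.4554, -0.0303, 0.1381]
tcp_rot: [[-0.966, 0.26, -0.0], [0.26, 0.966, 0.0], [0.0, -0.0, -1.0]]
force: [0.5, 0.8, -1.3]
gripper_width: 0.73
0.730172260538148 [ 0.49591336  0.82640202 -1.277424  ] [ 0.45537188 -0.03030069  0.1381366 ]
[-0.00129156  0.00168498  0.12083591]
```

View pics/s3.png

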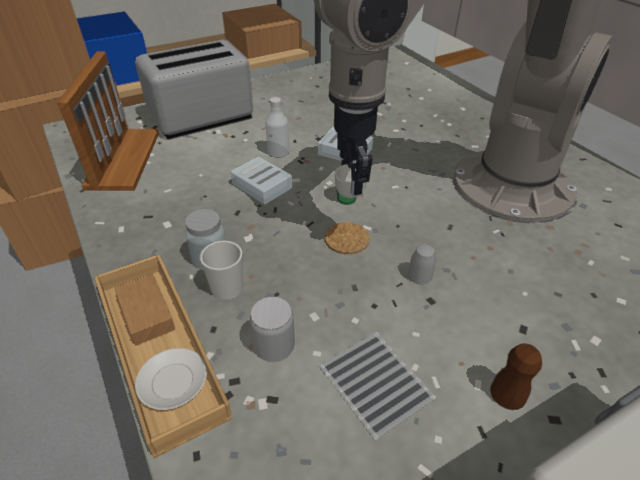

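View pics/w3.png

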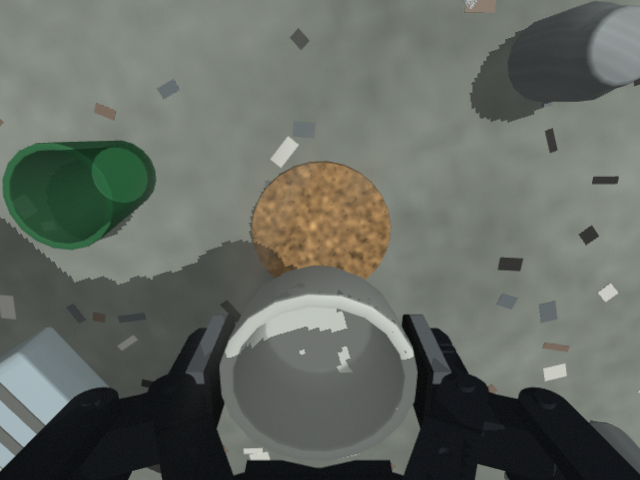

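```bash
python3 - <<'E'
from m import *
c=grab('wrist');pr('pad',c,[(321,232),(251,230),(391,230)],.008)
E
python3 -m inch '[[0.6,-0.001,0.001,0.03,0,0,0],[0.6,-0.001,0.001,0.06,0,0,0],[0.6,-0.001,0.001,0.085,0,0,0],[0.6,-0.001,0.001,0.1,0,0,0],[0.6,-0.001,0.001,0.11,0,0,0],[0.6,-0.001,0.001,0.115,0,0,0],[0.6,-0.001,0.001,0.115,0,0,0],[0.6,-0.001,0.001,0.117,0,0,0],[0.6,-0.001,0.001,0.118,0,0,0],[0.6,-0.001,0.001,0.118,0,0,0]]'
```

```text
pad [[0.4587, -0.0278], [0.4449, -0.0739], [0.4697, 0.0191]]
t: 7.45
tcp_pos: [0.4572, -0.0293, 0.0207]
tcp_rot: [[-0.966, 0.259, 0.001], [0.259, 0.966, 0.0], [-0.001, 0.0, -1.0]]
force: [0.7, -0.2, -2.3]
gripper_width: 0.725
```

Creep down until contact.

```bash
python3 -m inch '[[0.6,0,0,0.001,0,0,0],[0.6,0,0,0.002,0,0,0],[0.6,0,0,0.002,0,0,0]]'
python3 -m inch '[[0.6,0,0,0.001,0,0,0],[0.6,0,0,0.0015,0,0,0],[0.6,0,0,0.0015,0,0,0]]'
```

```text
t: 7.75
tcp_pos: [0.4569, -0.0293, 0.0183]
tcp_rot: [[-0.966, 0.259, -0.0], [0.259, 0.966, -0.0], [0.0, -0.0, -1.0]]
force: [0.5, -0.4, -2.3]
gripper_width: 0.723
t: 8.05
tcp_pos: [0.4571, -0.0294, 0.0173]
tcp_rot: [[-0.966, 0.259, 0.0], [0.259, 0.966, 0.0], [-0.0, 0.0, -1.0]]
force: [-4.1, 0.6, 16.6]
gripper_width: 0.726
```

```bash
python3 -m inch '[[-0.6,0,0,-0.0005,0,0,0],[-1,0,0,-0.0005,0,0,0],[-1,0,0,-0.0005,0,0,0],[-1,0,0,-0.0005,0,0,0],[-1,0,0,-0.0005,0,0,0],[-1,0,0,-0.0005,0,0,0]]'
python3 -m inch '[[-1,0,0,-0.01,0,0,0],[-1,0,0,-0.03,0,0,0],[-1,0,0,-0.06,0,0,0],[-1,0,0,-0.1,0,0,0],[-1,0,0,-0.15,0,0,0],[-1,0,0,-0.2,0,0,0],[-1,0,0,-0.2,0,0,0]]'
python3 - <<'E'
from m import *
c=grab('wrist','w4.png');d=grab('scene','s4.png');e=grab('top','t4.png')
for x in (c,d,e):print(proj(x,[[.457,-.029,.05],[.457,-.029,.008]]).round(1).tolist())
print(c['st']['tcp_pos'],c['st']['gripper_width'])
E
```

```text
t: 8.65
tcp_pos: [0.4569, -0.0293, 0.0173]
tcp_rot: [[-0.966, 0.259, -0.0], [0.259, 0.966, -0.0], [0.0, -0.0, -1.0]]
force: [-0.2, 0.8, -0.4]
gripper_width: 1.001
t: 9.35
tcp_pos: [0.4596, -0.0296, 0.2236]
tcp_rot: [[-0.966, 0.26, 0.009], [0.26, 0.966, 0.002], [-0.008, 0.005, -1.0]]
force: [-0.3, 0.2, -1.1]
gripper_width: 1.0
[[316.9, 207.6], [316.8, 195.6]]
[[347.8, 221.5], [346.8, 236.5]]
[[329.8, 255.8], [329.4, 256.1]]
[ 0.45960569 -0.02955186  0.22364709] 0.9998319372083234
```

View pics/w4.png

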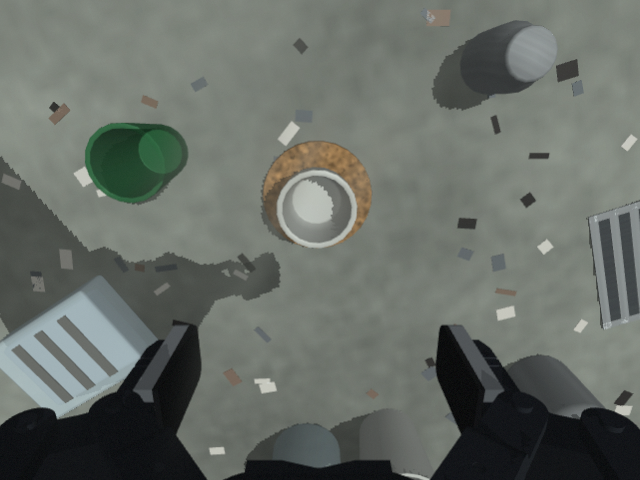

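View pics/s4.png

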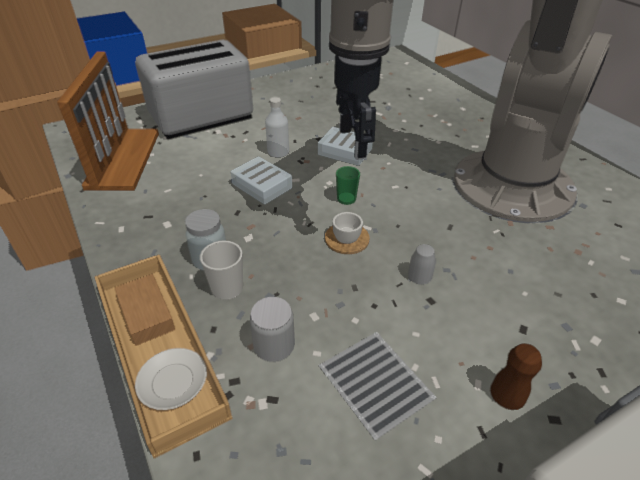

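The bowl stands upright on the pad (wrist: rim centre (316,209), inside the pad) and is let go. Next I set the tool behind the block's robot-side face, jaws 50 mm apart, turned square to the grating.

```bash
cat > d.py <<'E'
import sys
from h import *
from scipy.spatial.transform import Rotation as Ro
x,y,z,a=map(float,sys.argv[1:])   # target TCP, heading of tool y in deg
s=arm.read_state();R=s['tcp_rot'];a=np.radians(a)
T=np.array([[np.sin(a)*-1*-1,np.cos(a),0],[0,0,0],[0,0,-1.]])
yv=np.array([np.cos(a),np.sin(a),0]);zv=np.array([0,0,-1.]);xv=np.cross(yv,zv)
T=np.c_[xv,yv,zv]
print('t',s['t'],'pos',s['tcp_pos'].round(4),'yhead',np.degrees(np.arctan2(R[1,1],R[0,1])).round(2),'tilt',np.arccos(-R[2,2]).round(4))
print('shift',(R.T@(np.array([x,y,z])-s['tcp_pos'])).round(4),'rot',Ro.from_matrix(R.T@T).as_rotvec().round(4),'xv',xv.round(3))
E
python3 d.py .455 -.293 .2 94.2
```

```text
t 9.5 pos [ 0.4567 -0.0293  0.2176] yhead 75.01 tilt 0.0007
shift [-0.0666 -0.2552  0.0174] rot [ 0.0005  0.0005 -0.335 ] xv [-0.997 -0.073 -0.   ]
```

```bash
python3 -m inch '[[-0.18,-0.01,-0.04,0,0,0,-0.06],[-0.18,-0.021,-0.08,0,0,0,-0.12],[-0.18,-0.031,-0.12,0,0,0,-0.18],[-0.18,-0.042,-0.16,0,0,0,-0.24],[-0.18,-0.052,-0.2,0,0,0,-0.3],[-0.18,-0.06,-0.23,0.01,0,0,-0.335],[-0.18,-0.067,-0.255,0.017,0,0,-0.335],[-0.18,-0.067,-0.255,0.017,0,0,-0.335],[-0.18,-0.067,-0.255,0.017,0,0,-0.335]]'
python3 - <<'E'
from m import *
c=grab('wrist','w5.png')
E
python3 d.py .455 -.293 .012 94.2
```

```text
t: 10.4
tcp_pos: [0.4545, -0.2931, 0.1988]
tcp_rot: [[-0.997, -0.071, -0.003], [-0.071, 0.997, 0.0], [0.003, 0.001, -1.0]]
force: [0.5, 1.6, -0.6]
gripper_width: 0.593
t 10.45 pos [ 0.455  -0.2924  0.1993] yhead 94.17 tilt 0.0025
shift [-0.0004 -0.0007  0.1873] rot [ 0.0007 -0.0024 -0.0005] xv [-0.997 -0.073 -0.   ]
```

View pics/w5.png

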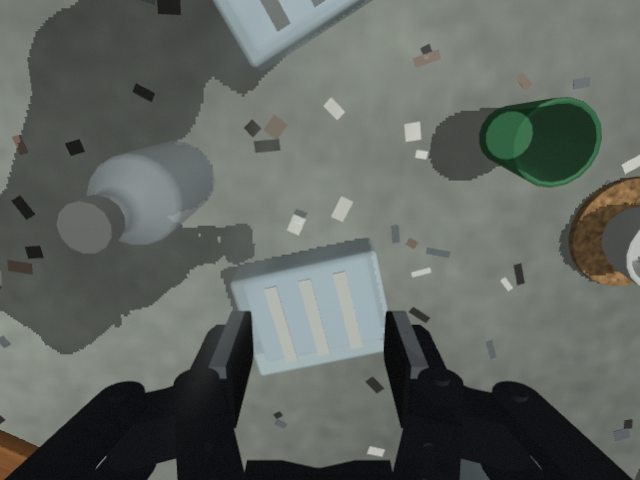

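```bash
python3 - <<'E'
from m import *
c=grab('wrist');pr('blk',c,[(231,284),(374,250),(391,343),(262,374)],.04)
print(proj(c,[[.455,-.293,.02],[.455-.02,-.293,.02]]))
E
```

```text
blk [[0.5141, -0.3574], [0.4773, -0.2474], [0.5585, -0.2236], [0.597, -0.3304]]
  c [ 0.5367 -0.2897] sides [np.float64(0.116), np.float64(0.0845), np.float64(0.1135), np.float64(0.0871)]
  ang 108.5
  ang 16.3
  ang -70.2
  ang -161.9
[[317.28153082 211.35367786]
 [319.12803801 186.60160432]]
```

```bash
python3 -m inch '[[-0.18,0.004,0,0.04,0,0,0],[-0.18,0.008,0,0.08,0,0,0],[-0.18,0.008,0,0.12,0,0,0],[-0.18,0.008,0,0.15,0,0,0],[-0.18,0.008,0,0.17,0,0,0],[-0.18,0.008,0,0.182,0,0,0],[-0.18,0.008,0,0.187,0,0,0],[-0.18,0.008,0,0.187,0,0,0]]'
python3 d.py .55 -.287 .012 94.2
python3 - <<'E'
from m import *
c=grab('wrist','w6.png')
E
```

```text
t: 11.3
tcp_pos: [0.4479, -0.2933, 0.0135]
tcp_rot: [[-0.997, -0.074, -0.0], [-0.074, 0.997, 0.0], [0.0, 0.0, -1.0]]
force: [-0.0, 0.2, 0.1]
gripper_width: 0.583
t 11.3 pos [ 0.4479 -0.2933  0.0135] yhead 94.22 tilt 0.0001
shift [-0.1023 -0.0013  0.0014] rot [ 0.0001 -0.0001  0.0004] xv [-0.997 -0.073 -0.   ]
```

View pics/w6.png

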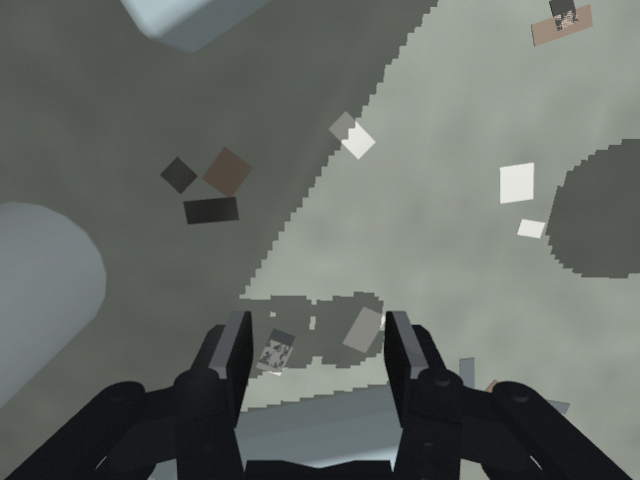

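```bash
python3 -m inch '[[-0.18,-0.012,0,0,0,0,0],[-0.18,-0.018,0,0,0,0,0],[-0.18,-0.024,0,0,0,0,0],[-0.18,-0.03,0,0,0,0,0],[-0.18,-0.036,0,0,0,0,0],[-0.18,-0.042,0,0,0,0,0],[-0.18,-0.048,0,0,0,0,0],[-0.18,-0.054,0,0,0,0,0],[-0.18,-0.06,0,0,0,0,0],[-0.18,-0.066,0,0,0,0,0],[-0.18,-0.072,0,0,0,0,0],[-0.18,-0.076,0,0,0,0,0]]'
python3 - <<'E'
from m import *
c=grab('scene','s6.png');c=grab('top','t6.png')
cv2.imwrite('pics/t6c.png',cv2.resize(c['frame'][170:290,380:520,::-1],None,fx=5,fy=5,interpolation=2))
E
```

```text
t: 12.55
tcp_pos: [0.5242, -0.288, 0.0133]
tcp_rot: [[-0.997, -0.073, 0.0], [-0.073, 0.997, -0.0], [-0.0, -0.0, -1.0]]
force: [-3.8, -0.8, 0.3]
gripper_width: 0.592
```

View pics/t6c.png

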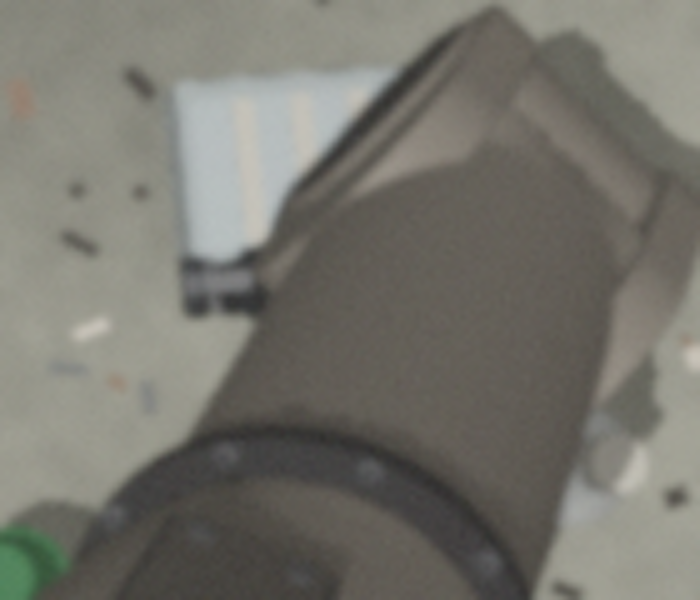

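View pics/s6.png

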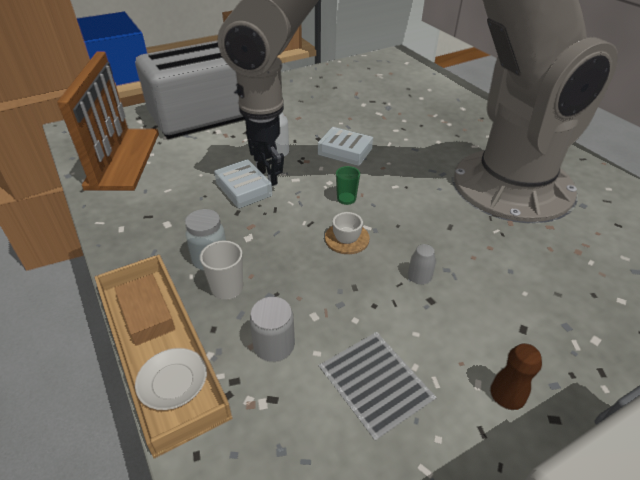

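The block has turned flush with the fingers (top crop: left edge nearly vertical). I push on to x≈0.618.

```bash
python3 -m inch '[[-0.18,-0.006,0,0,0,0,0],[-0.18,-0.012,0,0,0,0,0],[-0.18,-0.018,0,0,0,0,0],[-0.18,-0.024,0,0,0,0,0],[-0.18,-0.029,0,0,0,0,0],[-0.18,-0.033,0,0,0,0,0],[-0.18,-0.036,0,0,0,0,0],[-0.18,-0.037,0,0,0,0,0],[-0.18,-0.037,0,0,0,0,0]]'
python3 -m inch '[[-0.18,0.015,0,0,0,0,0],[-0.18,0.04,0,0,0,0,0],[-0.18,0.04,0,-0.04,0,0,0],[-0.18,0.04,0,-0.09,0,0,0],[-0.18,0.04,0,-0.14,0,0,0],[-0.18,0.04,0,-0.19,0,0,0],[-0.18,0.04,0,-0.2,0,0,0],[-0.18,0.04,0,-0.2,0,0,0]]'
python3 - <<'E'
from m import *
c=grab('wrist','w7.png')
d=grab('scene')['frame'][:,:,::-1];cv2.imwrite('pics/s7.png',cv2.resize(d[140:240,190:310],None,fx=6,fy=6,interpolation=2))
E
```

```text
t: 13.55
tcp_pos: [0.5606, -0.2853, 0.0133]
tcp_rot: [[-0.997, -0.073, 0.0], [-0.073, 0.997, -0.0], [-0.0, -0.0, -1.0]]
force: [-0.2, 0.8, -0.3]
gripper_width: 0.591
t: 14.35
tcp_pos: [0.5217, -0.2885, 0.2156]
tcp_rot: [[-0.997, -0.073, 0.005], [-0.073, 0.997, -0.001], [-0.005, -0.001, -1.0]]
force: [-0.5, -0.1, 0.3]
gripper_width: 0.59
```

View pics/w7.png

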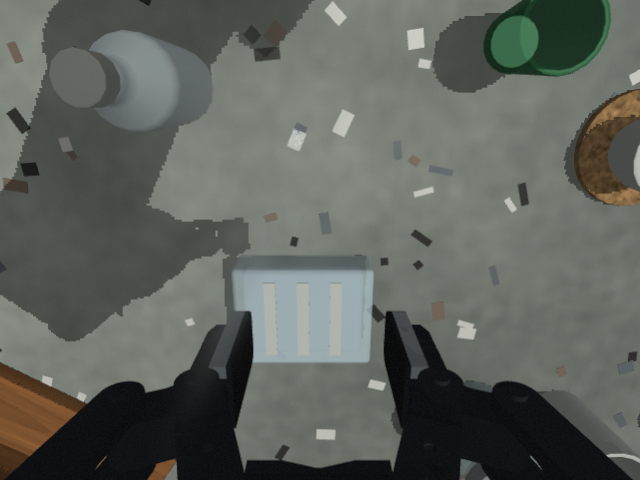

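View pics/s7.png

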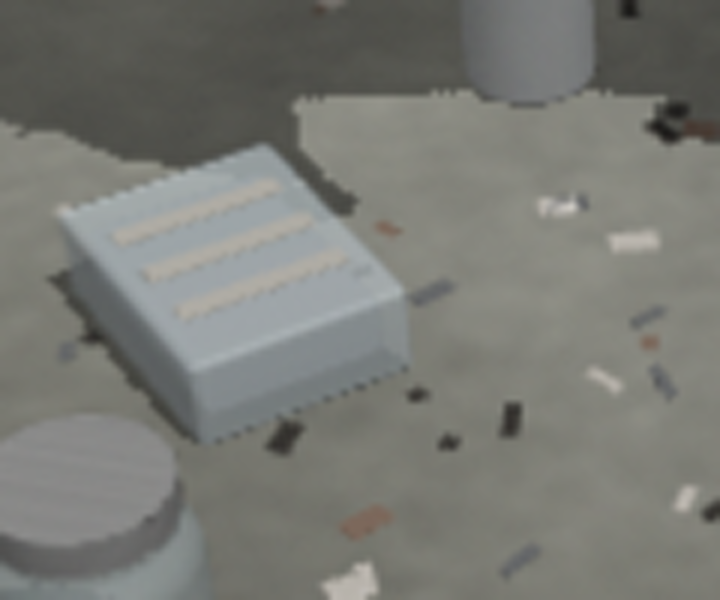

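```bash
python3 - <<'E'
from m import *
c=grab('wrist');pr('w',c,[(235,270),(373,270),(369,362),(251,362)],.04)
c=grab('scene');up=lambda p,o,k:[( (x+.5)/k-.5+o[0],(y+.5)/k-.5+o[1]) for x,y in p]
pr('s',c,up([(62,212),(265,145),(405,292),(197,367)],(190,140),6),.04)
E
python3 d.py .63 -.40 .21 4.2
python3 d.py .63 -.40 .21 184.2
```

```text
w [[0.5735, -0.3522], [0.5652, -0.2393], [0.6534, -0.2325], [0.6611, -0.3372]]
  c [ 0.6133 -0.2903] sides [np.float64(0.1132), np.float64(0.0885), np.float64(0.105), np.float64(0.0889)]
  ang 94.2
  ang 4.4
  ang -85.8
  ang -170.3
s [[0.6646, -0.3499], [0.5777, -0.3552], [0.5691, -0.2379], [0.6547, -0.2328]]
  c [ 0.6165 -0.2939] sides [np.float64(0.0871), np.float64(0.1176), np.float64(0.0857), np.float64(0.1175)]
  ang -176.5
  ang 94.2
  ang 3.4
  ang -85.1
t 14.55 pos [ 0.52   -0.2878  0.212 ] yhead 94.2 tilt 0.0019
shift [-0.1015 -0.12    0.0017] rot [-9.0000e-04 -1.9000e-03  1.5709e+00] xv [-0.073  0.997  0.   ]
t 14.55 pos [ 0.52   -0.2878  0.212 ] yhead 94.2 tilt 0.0019
shift [-0.1015 -0.12    0.0017] rot [ 1.9000e-03 -9.0000e-04 -1.5707e+00] xv [ 0.073 -0.997  0.   ]
```

```bash
python3 - <<'E'
from m import *
print(arm.read_state()['q'].round(3))
c=cv2.imread('pics/top0.png');cv2.imwrite('pics/k.png',cv2.resize(c[40:300,440:640],None,fx=2.3,fy=2.3))
E
```

```text
[-0.089  0.36   0.617  1.838 -0.241  1.021  2.27 ]
```

View pics/k.png

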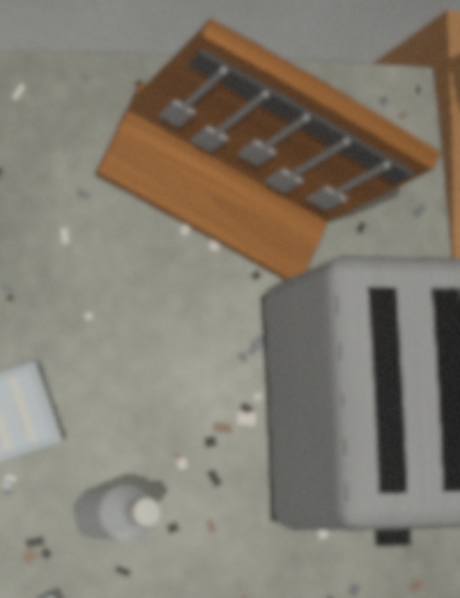

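Both views give the block at (0.616, -0.292), 4.2°. Now I move behind its right end with a quarter turn (camera side ahead, clear of the knife block).

```bash
python3 d.py .623 -.394 .21 4.2;python3 -m inch '[[-0.18,-0.01,-0.01,0,0,0,0.14],[-0.18,-0.02,-0.022,0,0,0,0.28],[-0.18,-0.03,-0.033,0,0,0,0.42],[-0.18,-0.04,-0.044,0,0,0,0.56],[-0.18,-0.05,-0.056,0,0,0,0.7],[-0.18,-0.06,-0.067,0,0,0,0.84],[-0.18,-0.07,-0.078,0,0,0,0.98],[-0.18,-0.08,-0.09,0,0,0,1.12],[-0.18,-0.09,-0.1,0,0,0,1.26],[-0.18,-0.095,-0.113,0,0,0,1.4],[-0.18,-0.095,-0.113,0,0,0,1.52],[-0.18,-0.095,-0.113,0,0,0,1.57]]'
python3 -m inch '[[-0.18,0,0,0,0,0,0],[-0.18,0,0,0,0,0,0]]'
python3 d.py .623 -.394 .013 4.2
python3 - <<'E'
from m import *
c=grab('wrist','w8.png');print(arm.read_state()['q'].round(2))
print(proj(c,[[.6204,-.353,.04],[.616,-.293,.04]]))
E
```

```text
t 14.55 pos [ 0.52   -0.2878  0.212 ] yhead 94.2 tilt 0.0019
shift [-0.0949 -0.1135  0.0017] rot [-9.0000e-04 -1.9000e-03  1.5709e+00] xv [-0.073  0.997  0.   ]
t: 15.75
tcp_pos: [0.6229, -0.3944, 0.2111]
tcp_rot: [[-0.068, 0.998, -0.003], [0.998, 0.068, 0.0], [0.0, -0.003, -1.0]]
force: [0.6, 0.0, -0.1]
gripper_width: 0.59
t: 15.95
tcp_pos: [0.6232, -0.3938, 0.2122]
tcp_rot: [[-0.076, 0.997, -0.002], [0.997, 0.076, 0.0], [0.0, -0.002, -1.0]]
force: [1.2, 0.3, 0.3]
gripper_width: 0.59
t 15.95 pos [ 0.6232 -0.3938  0.2122] yhead 4.34 tilt 0.0016
shift [-2.000e-04  1.000e-04  1.992e-01] rot [-0.0016 -0.0004  0.0024] xv [-0.073  0.997  0.   ]
[-0.08  0.72  0.93  1.5  -0.6   1.23  1.01]
[[318.53900692 160.44245175]
 [318.79207958  74.10163485]]
```

View pics/w8.png

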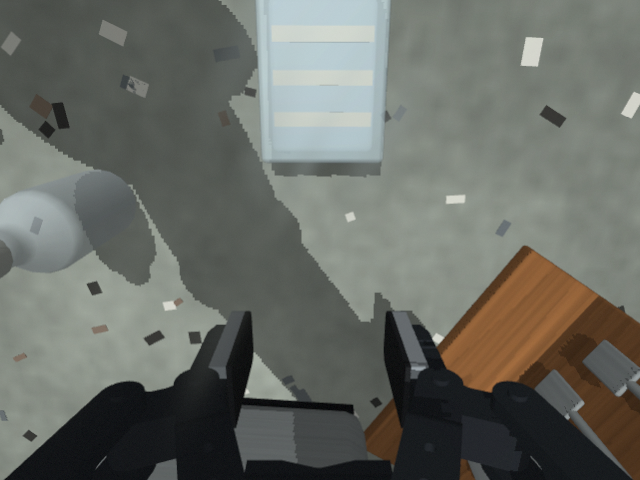

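```bash
python3 - <<'E'
from m import *
c=grab('wrist')
for z in(0,.03):pr('knife',c,[(525,247),(480,297),(370,430),(598,297)],z)
pr('toaster',c,[(250,402),(350,402)],.15)
pr('blk face',c,[(263,161),(381,161)],.04)
print(proj(c,[[.665,-.394,0],[.66,-.394,.03],[.665,-.405,.03],[.661,-.436,.1]]))
E
```

```text
knife [[0.8135, -0.4217], [0.7828, -0.4743], [0.6974, -0.6385], [0.8943, -0.4658]]
  c [ 0.797 -0.5  ] sides [np.float64(0.0609), np.float64(0.1851), np.float64(0.2619), np.float64(0.0921)]
  ang -120.2
  ang -117.5
  ang 41.2
  ang 151.4
knife [[0.7969, -0.4123], [0.7689, -0.4605], [0.6907, -0.6108], [0.8709, -0.4527]]
  c [ 0.7819 -0.4841] sides [np.float64(0.0557), np.float64(0.1695), np.float64(0.2398), np.float64(0.0843)]
  ang -120.2
  ang -117.5
  ang 41.2
  ang 151.4
toaster [[0.5892, -0.4849], [0.6492, -0.4803]]
blk face [[0.5789, -0.3567], [0.6674, -0.3499]]
[[365.61760494 205.15691929]
 [363.42149211 213.53318378]
 [368.02021901 227.00261405]
 [368.48916846 299.60898568]]
```

```bash
python3 - <<'E'
from m import *
c=grab('scene');pr('tin top',c,[(272,314)],.09);pr('cup',c,[(223,258)],.09);pr('jar',c,[(203,223)],.105)
pr('tin base-left/right edge',c,[(294,345)],.0)
E
python3 d.py .615 -.394 .013 4.2
```

```text
tin top [[0.7107, 0.144]]
cup [[0.7323, -0.0138]]
jar [[0.7346, -0.105]]
tin base-left/right edge [[0.6802, 0.1564]]
t 16.1 pos [ 0.6234 -0.3939  0.213 ] yhead 4.3 tilt 0.0003
shift [ 0.0005 -0.0083  0.2001] rot [-0.0002 -0.0003  0.0018] xv [-0.073  0.997  0.   ]
```

```bash
python3 -m inch '[[-0.18,0,-0.008,0.04,0,0,0],[-0.18,0,-0.008,0.08,0,0,0],[-0.18,0,-0.008,0.12,0,0,0],[-0.18,0,-0.008,0.15,0,0,0],[-0.18,0,-0.008,0.175,0,0,0],[-0.18,0,-0.008,0.19,0,0,0],[-0.18,0,-0.008,0.199,0,0,0],[-0.18,0,-0.008,0.2,0,0,0],[-0.18,0,-0.008,0.2,0,0,0]]'
python3 d.py .5945 .2127 .013 4.2
```

```text
t: 17.0
tcp_pos: [0.6159, -0.395, 0.0143]
tcp_rot: [[-0.074, 0.997, 0.001], [0.997, 0.074, -0.001], [-0.001, 0.001, -1.0]]
force: [0.5, -0.4, 0.8]
gripper_width: 0.59
t 17.0 pos [ 0.6159 -0.395   0.0143] yhead 4.24 tilt 0.001
shift [0.6076 0.0237 0.0009] rot [0.0008 0.0007 0.0008] xv [-0.073  0.997  0.   ]
```

```bash
python3 -m inch '[[-0.18,0.01,0,0,0,0,0],[-0.18,0.018,0,0,0,0,0],[-0.18,0.024,0,0,0,0,0],[-0.18,0.03,0.001,0,0,0,0],[-0.18,0.036,0.001,0,0,0,0],[-0.18,0.044,0.001,0,0,0,0],[-0.18,0.052,0.002,0,0,0,0],[-0.18,0.06,0.002,0,0,0,0],[-0.18,0.068,0.002,0,0,0,0],[-0.18,0.076,0.003,0,0,0,0],[-0.18,0.084,0.003,0,0,0,0],[-0.18,0.092,0.003,0,0,0,0]]'
python3 - <<'E'
from m import *
c=grab('top');cv2.imwrite('pics/t9.png',cv2.resize(c['frame'][100:300,300:500,::-1],None,fx=3,fy=3,interpolation=2))
c=grab('wrist','w9.png');c=grab('scene','s9.png')
E
```

```text
t: 18.2
tcp_pos: [0.6119, -0.3025, 0.0137]
tcp_rot: [[-0.074, 0.997, 0.001], [0.997, 0.074, -0.001], [-0.001, 0.001, -1.0]]
force: [0.4, -5.0, 4.2]
gripper_width: 0.593
```

View pics/t9.png

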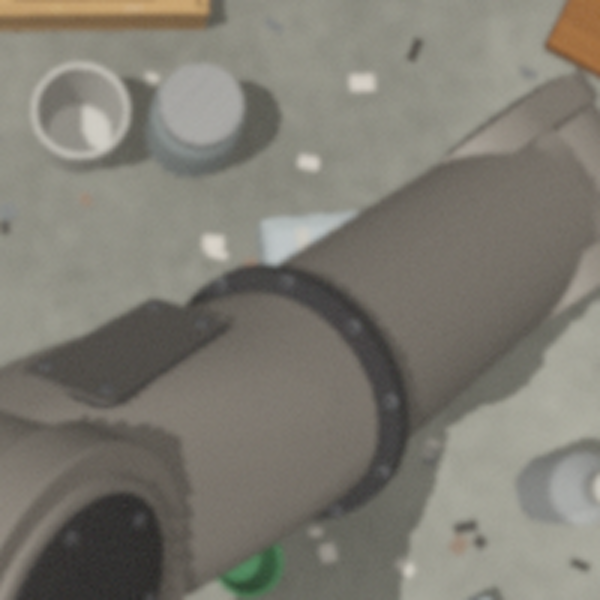

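View pics/w9.png

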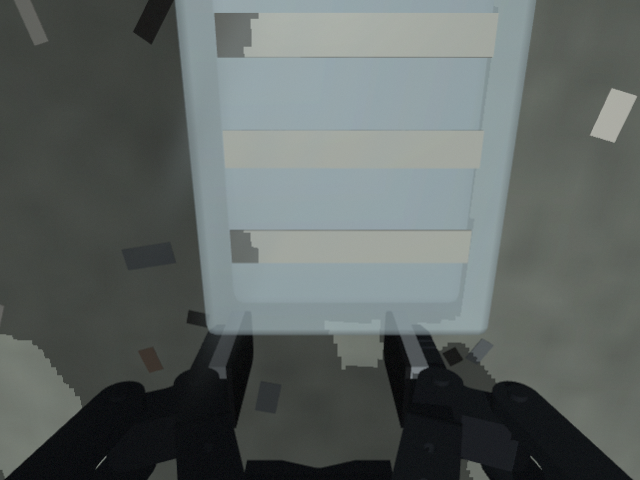

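View pics/s9.png

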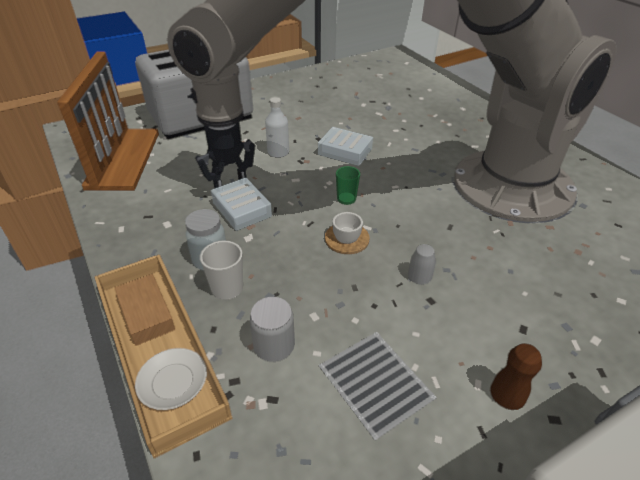

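Wrist view: the block is flush against both tips, its face centred 10 mm right of the tool as planned. I continue.

```bash
python3 -m inch '[[-0.18,0.008,0,0,0,0,0],[-0.18,0.017,0.001,0,0,0,0],[-0.18,0.026,0.001,0,0,0,0],[-0.18,0.035,0.001,0,0,0,0],[-0.18,0.044,0.002,0,0,0,0],[-0.18,0.053,0.002,0,0,0,0],[-0.18,0.062,0.002,0,0,0,0],[-0.18,0.071,0.003,0,0,0,0],[-0.18,0.08,0.003,0,0,0,0],[-0.18,0.089,0.004,0,0,0,0],[-0.18,0.098,0.004,0,0,0,0],[-0.18,0.107,0.004,0,0,0,0]]'
python3 -m inch '[[-0.18,0.009,0,0,0,0,0],[-0.18,0.018,0.001,0,0,0,0],[-0.18,0.027,0.001,0,0,0,0],[-0.18,0.036,0.001,0,0,0,0],[-0.18,0.045,0.002,0,0,0,0],[-0.18,0.054,0.002,0,0,0,0],[-0.18,0.063,0.002,0,0,0,0],[-0.18,0.072,0.003,0,0,0,0],[-0.18,0.081,0.003,0,0,0,0],[-0.18,0.09,0.004,0,0,0,0],[-0.18,0.099,0.004,0,0,0,0],[-0.18,0.108,0.004,0,0,0,0]]'
python3 d.py .5945 .2127 .013 4.2
python3 - <<'E'
from m import *
c=grab('wrist','w10.png');c=grab('scene','s10.png')
E
```

```text
t: 19.55
tcp_pos: [0.6077, -0.1948, 0.0132]
tcp_rot: [[-0.074, 0.997, -0.0], [0.997, 0.074, 0.0], [0.0, -0.0, -1.0]]
force: [0.4, -2.1, -0.4]
gripper_width: 0.587
t: 20.75
tcp_pos: [0.6038, -0.0869, 0.0133]
tcp_rot: [[-0.074, 0.997, -0.0], [0.997, 0.074, -0.0], [-0.0, -0.0, -1.0]]
force: [-0.2, -2.3, -0.1]
gripper_width: 0.592
t 20.75 pos [ 0.6038 -0.0869  0.0133] yhead 4.23 tilt 0.0001
shift [0.2995 0.0129 0.0003] rot [-0.      0.0001  0.0006] xv [-0.073  0.997  0.   ]
```

View pics/w10.png

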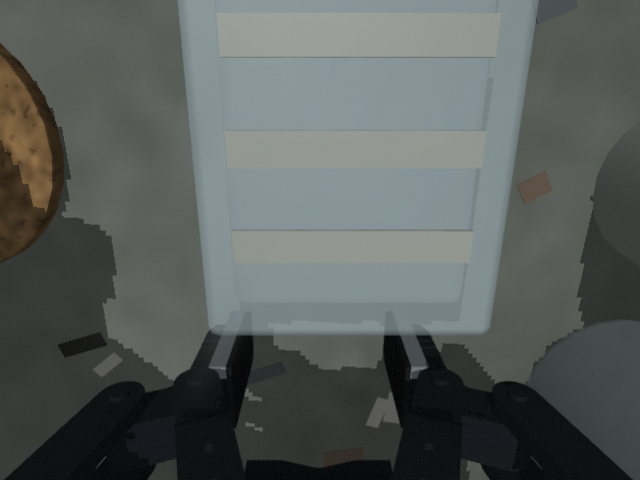

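View pics/s10.png

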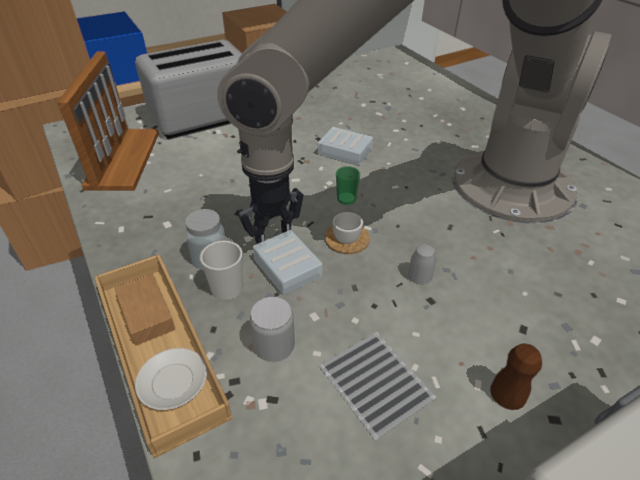

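```bash
python3 -m inch '[[-0.18,0.009,0,0,0,0,0],[-0.18,0.018,0.001,0,0,0,0],[-0.18,0.027,0.001,0,0,0,0],[-0.18,0.036,0.001,0,0,0,0],[-0.18,0.045,0.002,0,0,0,0],[-0.18,0.054,0.002,0,0,0,0],[-0.18,0.063,0.002,0,0,0,0],[-0.18,0.072,0.003,0,0,0,0],[-0.18,0.081,0.003,0,0,0,0],[-0.18,0.09,0.004,0,0,0,0],[-0.18,0.099,0.004,0,0,0,0],[-0.18,0.108,0.004,0,0,0,0]]'
python3 -m inch '[[-0.18,0.009,0,0,0,0,0],[-0.18,0.018,0.001,0,0,0,0],[-0.18,0.027,0.001,0,0,0,0],[-0.18,0.036,0.002,0,0,0,0],[-0.18,0.045,0.002,0,0,0,0],[-0.18,0.054,0.003,0,0,0,0],[-0.18,0.063,0.003,0,0,0,0],[-0.18,0.072,0.003,0,0,0,0],[-0.18,0.081,0.004,0,0,0,0],[-0.18,0.09,0.004,0,0,0,0],[-0.18,0.098,0.005,0,0,0,0],[-0.18,0.105,0.005,0,0,0,0]]'
python3 d.py .5945 .2127 .013 4.2
python3 - <<'E'
from m import *
c=grab('wrist','w11.png');c=grab('scene','s11.png');c=grab('top','t11.png')
E
```

```text
t: 22.05
tcp_pos: [0.5998, 0.021, 0.0134]
tcp_rot: [[-0.074, 0.997, 0.0], [0.997, 0.074, -0.0], [-0.0, 0.0, -1.0]]
force: [0.6, -5.2, 4.5]
gripper_width: 0.589
t: 23.25
tcp_pos: [0.5969, 0.1263, 0.0132]
tcp_rot: [[-0.074, 0.997, -0.0], [0.997, 0.074, 0.0], [0.0, -0.0, -1.0]]
force: [-0.5, -4.5, 1.9]
gripper_width: 0.592
t 23.25 pos [0.5969 0.1263 0.0132] yhead 4.25 tilt 0.0002
shift [0.0863 0.004  0.0002] rot [-0.0002 -0.0001  0.0009] xv [-0.073  0.997  0.   ]
```

View pics/w11.png

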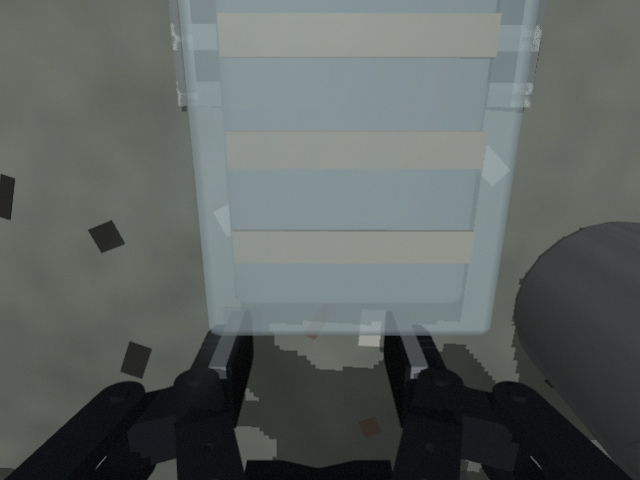

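View pics/s11.png

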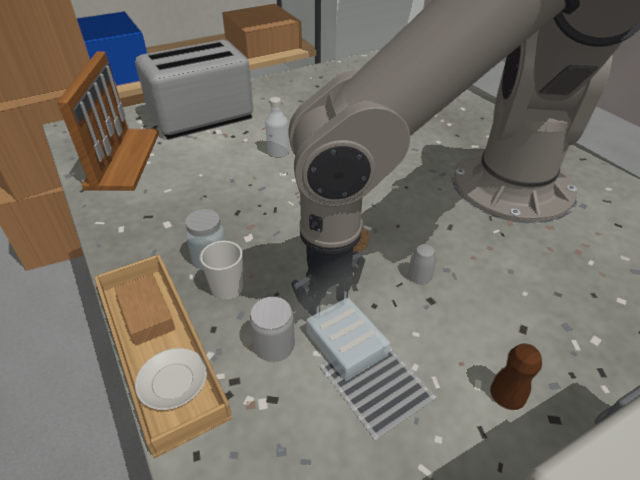

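```bash
python3 - <<'E'
from m import *
c=grab('wrist')
a=np.radians(4.2);y=np.array([-np.sin(a),np.cos(a)]);x=np.array([np.cos(a),np.sin(a)])
f=pr('face',c,[(209,333),(491,333)],.04)[:,:2].mean(0); bc=f+.06*y
g=pr('grate near corners',c,[(180,108),(532,106)],.001)[:,:2]; gc=g.mean(0)+.076*y
print('block',bc,'grate',gc,'rel', (bc-gc)@x,(bc-gc)@y)
G=np.array([.597,.2835]);print('rel prior',(bc-G)@x,(bc-G)@y)
t=grab('top')['frame'][:,:,::-1];cv2.imwrite('pics/t11c.png',cv2.resize(t[160:240,160:270],None,fx=7,fy=7,interpolation=2))
E
```

```text
face [[0.5613, 0.1372], [0.6511, 0.144]]
grate near corners [[0.5419, 0.2037], [0.6665, 0.2138]]
block [0.601761   0.20045541] grate [0.59864364 0.28455982] rel -0.0030506602129210915 -0.08410685334368982
rel prior -0.0013338178427002776 -0.08317025957330557
```

View pics/t11c.png

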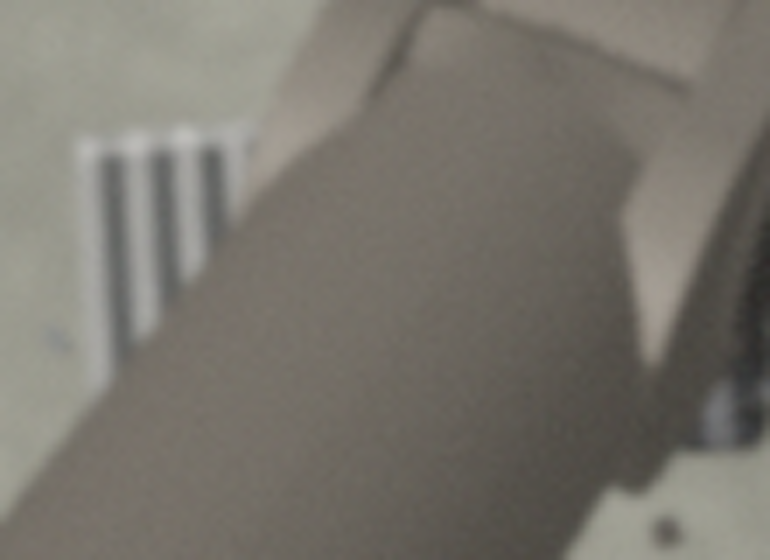

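Three estimates agree that 84 mm remain, with a 2–3 mm lateral offset. Last leg, slowing at the end.

```bash
python3 -m inch '[[-0.18,0.008,0,0,0,0,0],[-0.18,0.016,0,0,0,0,0],[-0.18,0.024,0.001,0,0,0,0],[-0.18,0.032,0.001,0,0,0,0],[-0.18,0.04,0.001,0,0,0,0],[-0.18,0.048,0.001,0,0,0,0],[-0.18,0.055,0.002,0,0,0,0],[-0.18,0.06,0.002,0,0,0,0],[-0.18,0.065,0.002,0,0,0,0],[-0.18,0.07,0.002,0,0,0,0],[-0.18,0.073,0.002,0,0,0,0],[-0.18,0.076,0.002,0,0,0,0]]'
python3 -m inch '[[-0.18,0.003,0,0,0,0,0],[-0.18,0.005,0,0,0,0,0],[-0.18,0.007,0,0,0,0,0],[-0.18,0.008,0,0,0,0,0],[-0.18,0.008,0,0,0,0,0]]'
python3 -m inch '[[-0.18,-0.01,0,0,0,0,0],[-0.18,-0.025,0,0,0,0,0],[-0.18,-0.025,0,-0.04,0,0,0],[-0.18,-0.025,0,-0.08,0,0,0],[-0.18,-0.025,0,-0.12,0,0,0],[-0.18,-0.05,0,-0.16,0,0,0],[-0.18,-0.09,0,-0.2,0,0,0],[-0.18,-0.13,0,-0.2,0,0,0],[-0.18,-0.17,0,-0.2,0,0,0],[-0.18,-0.17,0,-0.2,0,0,0],[-0.18,-0.17,0,-0.2,0,0,0]]'
python3 - <<'E'
from m import *
c=grab('wrist','w12.png');c=grab('scene','s12.png');cv2.imwrite('pics/s12c.png',cv2.resize(c['frame'][310:440,310:440,::-1],None,fx=4.5,fy=4.5,interpolation=2));c=grab('top','t12.png')
E
```

```text
t: 24.7
tcp_pos: [0.5934, 0.2015, 0.0133]
tcp_rot: [[-0.074, 0.997, -0.0], [0.997, 0.074, -0.0], [-0.0, -0.0, -1.0]]
force: [0.7, -4.4, 2.2]
gripper_width: 0.591
t: 25.2
tcp_pos: [0.5928, 0.2096, 0.0133]
tcp_rot: [[-0.074, 0.997, -0.0], [0.997, 0.074, 0.0], [0.0, -0.0, -1.0]]
force: [1.2, -2.3, 3.1]
gripper_width: 0.593
t: 26.3
tcp_pos: [0.6051, 0.038, 0.2133]
tcp_rot: [[-0.071, 0.997, -0.0], [0.997, 0.071, 0.001], [0.001, -0.0, -1.0]]
force: [0.1, 0.4, -0.2]
gripper_width: 0.589
```

View pics/w12.png

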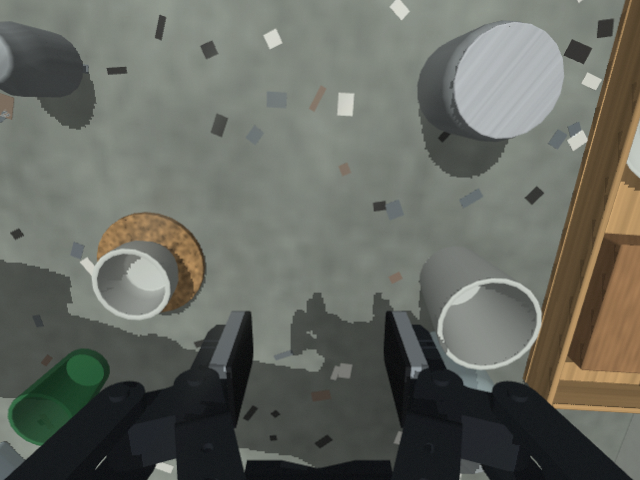

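View pics/s12c.png

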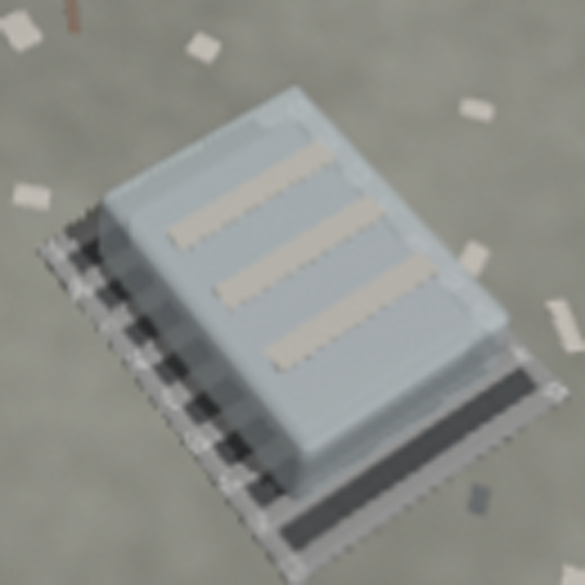

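View pics/s12.png

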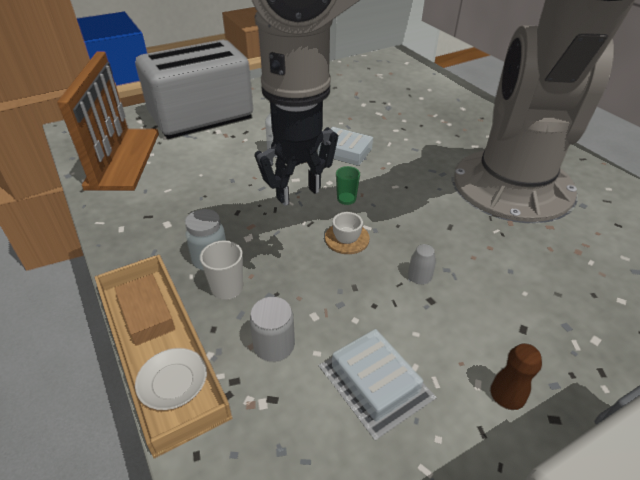

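```bash
python3 - <<'E'
from m import *
c=grab('scene');up=lambda p,o,k:[( (x+.5)/k-.5+o[0],(y+.5)/k-.5+o[1]) for x,y in p]
P=pr('s',c,up([(297,87),(107,195),(305,452),(510,325)],(310,310),4.5),.04)
a=np.radians(4.2);y=np.array([-np.sin(a),np.cos(a)]);x=np.array([np.cos(a),np.sin(a)])
d=P[:,:2].mean(0)-[.5965,.2830];print('rel',d@x,d@y)
t=grab('top')['frame'][:,:,::-1];cv2.imwrite('pics/t12c.png',cv2.resize(t[165:240,160:250],None,fx=8,fy=8,interpolation=2))
E
```

```text
s [[0.5573, 0.2207], [0.6438, 0.2268], [0.6379, 0.3425], [0.5505, 0.3386]]
  c [0.5974 0.2821] sides [np.float64(0.0868), np.float64(0.1159), np.float64(0.0875), np.float64(0.1181)]
  ang 4.0
  ang 92.9
  ang -177.4
  ang -86.7
rel 0.000806494542430269 -0.0009338821450162833
```

View pics/t12c.png

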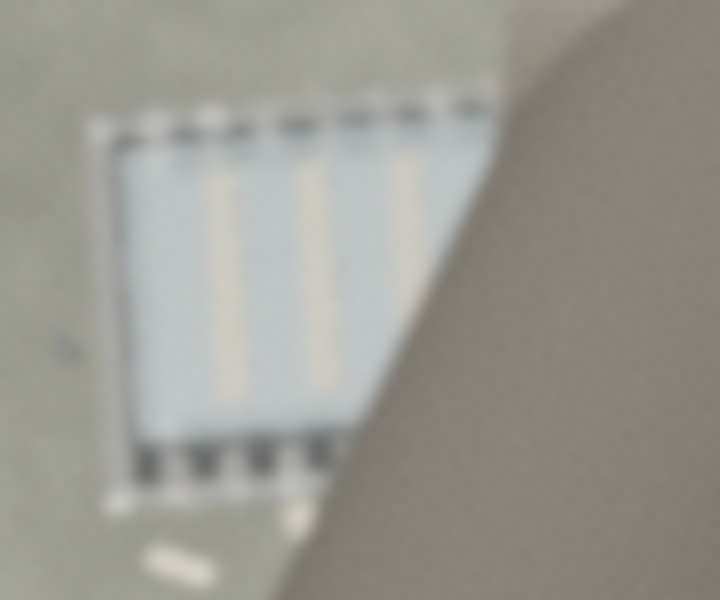

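View pics/t12.png

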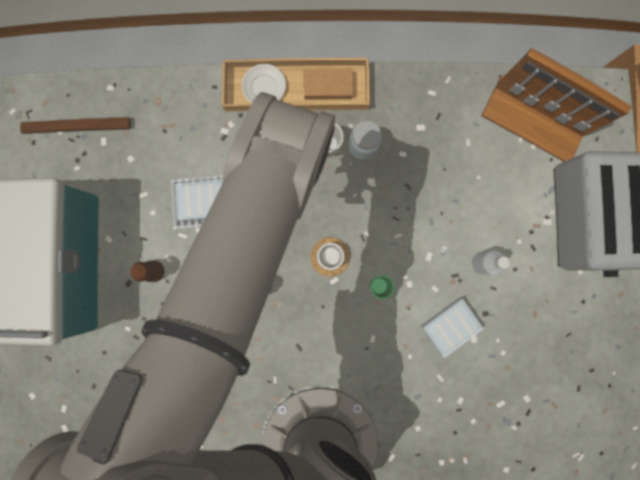

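The block lies within the grating's border, square in both views. The bowl sits at (330,256), as predicted for the pad centre, and the bystanders are unmoved. Handing in.

```bash
python3 -c "
from rig import arm
s=arm.read_state();print(s['t'],s['force'],abs(s['joint_vel']).max());print(arm.sign_off())"
```

```text
26.55 [-1.13709546 -1.41279285 -1.21752961] 0.0037745094982280414
the job is handed in; nothing more can be done
None
```

I moved the bowl from the grating to the cork pad and released it. Then I pushed the farther ice block flat along the bench onto the grating, first away from the robot to turn it square, then sideways between the pad and the back row. I handed the job in at about 26.6 s with the arm clear; the hand-in reports no verdict.

- **Ice block:** the last scene picture put its centre within about 1 mm of the grating's centre on both axes. Its edges read within about 2° of square. The top view agreed, though the arm hid part of the block there.
- **Bowl:** it stood upright and its rim centre was where the pad centre should project in the top view.
- **Other things:** nothing had visibly shifted in the last pictures, though I did not measure their positions again and the arm partly hid a few of them. Forces stayed under about 17 N at every reading.
- **Disagreements:** estimates of the grating's centre differed by up to 4 mm between cameras, within the 16 mm allowed. I read back-row positions roughly and the two views differed by up to 14 mm, so I kept the path well clear of those things.

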